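# Hold the belt tensioner back on a potter's wheel

### The arm

A 6-joint arm with a two-finger parallel gripper is mounted at the origin on the work surface. World frame = base frame: x ahead of the robot, y to its left, z up, the work surface at z = 0. Lengths are in mm, angles in rad, forces in N, time in s.
With the tool pointing down it reaches from about 400 to 925 mm from the base axis. Payload 12.5 kg.
Tool frame: the origin (TCP) lies between the finger pads; the fingertips stand 19 mm ahead of it and the grasp point (between the pads) is the TCP (env.tips_ahead is the distance from the TCP to the fingertips, in mm); z points along the fingers, y is the line along which they close (so a half turn about z gives the same grasp; the last joint's range is limited). The gripper opens to 95 mm and grips with 3 to 60 N. Pads are 20 mm wide; open, the fingers measure 119 mm over their backs; the gripper's body (75 mm by 180 mm) begins 59 mm behind the grasp point.
Start: joints at [1.213, 0.491, 1.559, -0, 1.092, -0.106], TCP at [155.699, 605.312, 233.661] pointing down, gripper open.
Joint ranges: [-3.1, 3.1], [-0.84, 2.19], [0.05, 2.79], [-1.13, 4.28], [0.06, 2.93], [-2.69, 2.69]. Speed limits (rad/s): [2.22, 2.22, 2.79, 3.14, 3.14, 3.14].

### API

Orientations are given as [roll, pitch, yaw] about the fixed x, y, z axes, in that order (R = Rz(yaw) Ry(pitch) Rx(roll)).
In Python, from cell import env gives the robot as it stands.
- The arm moves only by the shell command python3 -m crank 'ROWS'. ROWS is JSON, a list of rows, each a list of 5 numbers: the shift along the tool's x, y, z in mm, then the turn about the tool's z in degrees, then the finger opening in mm, from 0 to 95.1. In form: [[dx, dy, dz, yaw, grip], ...]. A call has 1 to 10 rows; each row is the pose to reach, as a shift and turn from the pose commanded when the call began, along the tool's axes at that moment; what a row does not reach only later rows make up. A row lasts 1/12 s, in which the tool goes at most 41.7 mm and 7.16 degrees, less where a joint would pass 70% of its speed; a pose out of reach is approached as far as the arm can. A call with a gripper value outside its range is refused whole. The fingers move at their own pace and stop on an object; the grip force is fixed at half the most. Time passes only in rows, so rows that repeat a pose let the fingers close. It gives the time, the measured TCP pose, the force, the opening and the grip force at its end, in the units of the state.
- env.state(): the state, without advancing time (a new reading comes with each control period).
- env.read_camera(name): name is "scene" or "top"; returns a dict with "img" (420x560x3 uint8, blue, green, red), "K" (3x3 intrinsics, pixels), "pose" (4x4, takes a point from camera to world coordinates). Camera axes: x right, y down, z forward; pixel columns grow to the right and rows downward; lengths in mm; the calibration is good to about 2 mm. A picture is of the moment at which its call begins. There is no depth.
- env.job_done(): hands the job in; it is judged then, once.
The state is a dict: "t": time; "joints": joint angles; "qvel": joint speeds; "tau": joint torques, N m; "eef_pos": TCP position; "tcp_rot": TCP orientation; "ft_force": force on the tool from outside, world axes, zero at the start; "moment": the same for the moment, N m; "opening": opening from 0.0 (shut) to 1.0 (fully open); "grip_force": force on a finger pad.
Only numpy, scipy, OpenCV 4.12 (cv2) and the standard library are available. Lean on these libraries where they do the work, as an engineer would, in place of code of your own. Each camera call takes 0.05 s, during which the arm holds its last target. There are 200 camera calls.

### The job

The potter's wheel lies upside down with its belly pan and old belt off, and I need both hands to fit the new belt. Take the spring-loaded tensioner arm by its upright pull grip, swing it back until it is fully against its stop, and finish while still holding it there; never let it snap back. Keep clear of the roller and both pulleys, since the belt must go round them, and leave the cups, jar and screwdriver beside the wheel where they are.

Things in the scene. Friction and masses are not known exactly. Their poses are not given: they have to be found in the camera images.
- wheel: Potter's wheel upside down on two battens, heavy, fixed: an open-topped grey metal box 440 (own x) x 380 (own y) mm, wall rim 140 mm above the table, black rubber feet on the corners to 158 mm. Inside: motor, two pulleys, controller, belt tensioner; all but the pull grip lie below 132 mm. Origin: centre of its footprint on the table, z up. Position and yaw vary.
- pivot (a point): Centre of the tensioner's pivot: a vertical axis on a steel hanger post inside the box, under a dark hexagonal bolt head, 100 mm above the table; the tensioner arm turns about it. Fixed to the wheel at own (-100, -60) mm.
- tensioner (a joint): Angle of the tensioner arm, rad. 0 = at rest, where its spring holds it against the rest bolt (every start); grows as the arm turns clockwise seen from above; 0.65 = hard against its stop bolt. The spring always drives it back: holding it at the grip takes about 5 N at rest, 11 N at the stop; let go, it snaps back.
- grip_center (a point): Point to hold on the pull grip: 156 mm above the table, 16 mm below the grip's top, 100 mm from the pivot axis. The grip is an upright black ribbed handle at the end of one leg of the flat steel arm: 24 mm wide along the line from the pivot, 12 mm thick across it (the way it swings), 42 mm tall. It turns with the arm. Nothing else within 60 mm of its swing rises above 132 mm.
- roller: Tensioner roller, black, 36 mm diameter, 22 mm high, lying flat on the arm's other leg, 78 mm from the pivot, 55 degrees anticlockwise of the grip; top 126 mm above the table. Origin at the centre of its underside. The belt runs on it: not to be touched.
- driven_pulley: Large aluminium belt pulley on the wheel shaft, 170 mm diameter, top 126 mm above the table. Origin on its axis, 104 mm above the table. Not to be touched.
- motor_pulley: Small steel belt pulley on the motor, 40 mm over its flanges, top 125 mm above the table. Origin on its axis, 103 mm above the table. Not to be touched.
- clay_cup_center (a point): Centre of a loose terracotta cup, 68 mm wide, 75 mm tall, standing beside the wheel. Leave alone.
- white_cup_center (a point): Centre of a loose white plastic cup, 72 mm wide, 85 mm tall, standing beside the wheel. Leave alone.
- glaze_jar_center (a point): Centre of a loose glass jar with a white lid, 66 mm wide, 90 mm tall, standing beside the wheel. Leave alone.
- screwdriver_grip (a point): Middle of the handle of a loose screwdriver lying beside the wheel. Leave alone.

How it is judged (in metres and radians):
At the end, for the whole second after the job is handed in: The tensioner stands still within 0.05 rad (3 degrees) of its stop, held by the fingers on its pull grip with at least 4 N; the robot touches neither the roller nor a pulley; cups, jar and screwdriver are within 30 mm of where they stood (value of joint tensioner above 0.6 rad and velocity of joint tensioner between -0.1 and 0.1 rad/s and contact force between the fingers and pull_grip above 4 N and contact force between each of the arm, the fingers and roller below 0.5 N and contact force between each of the arm, the fingers and driven_pulley below 0.5 N and contact force between each of the arm, the fingers and motor_pulley below 0.5 N and distance of each of clay_cup_center, white_cup_center, glaze_jar_center, screwdriver_grip from where it was at the start of the episode below 0.03 m); the arm keeps its last pose, push and grip.
It fails at once if the tensioner snaps back (faster than 3 rad/s towards rest) (velocity of joint tensioner below -3 rad/s).
It fails at once if the robot knocks the roller or a pulley (over 5 N) (contact force between any of the arm, the fingers and roller above 5 N or contact force between any of the arm, the fingers and driven_pulley above 5 N or contact force between any of the arm, the fingers and motor_pulley above 5 N).
It fails at once if a cup, the jar or the screwdriver is moved more than 30 mm (distance of any of clay_cup_center, white_cup_center, glaze_jar_center, screwdriver_grip from where it was at the start of the episode above 0.03 m).
It also fails if it takes over 35 s, if anything falls off the work surface, if the arm or the gripper's body presses on something with over 40 N, if the wrist force passes 120 N, or if a joint passes its speed limit or range.

## Working session

There is one attempt and no reset: what is moved stays moved. The work goes in short steps, Python scripts to look and compute and a shell command to move; the robot and the scene stay as the last step left them, time stands still between calls to the robot, and variables do not carry over. Pictures are saved under pics/ and viewed, at most 10 in all, crops included, and the job is handed in when it is done.

```bash
mkdir -p pics
python3 - <<'E'
from cell import env
import cv2,numpy as np
for n in("scene","top"):
    c=env.read_camera(n);cv2.imwrite(f"pics/{n}0.png",c["img"]);np.savez(f"{n}0.npz",**c)
    print(n,c["K"].round(1).tolist(),c["pose"].round(3).tolist())
s=env.state();print(s["t"],s["eef_pos"],s["tcp_rot"],s["opening"])
E
```

```text
scene [[446.2, 0.0, 288.4], [0.0, 446.2, 196.1], [0.0, 0.0, 1.0]] [[0.756, 0.536, -0.376, 978.869], [0.654, -0.614, 0.441, -407.57], [0.006, -0.58, -0.815, 1002.483], [0.0, 0.0, 0.0, 1.0]]
top [[526.1, 0.0, 275.4], [0.0, 526.1, 212.7], [0.0, 0.0, 1.0]] [[0.002, -0.982, 0.187, 362.139], [-1.0, 0.001, 0.016, 75.757], [-0.016, -0.187, -0.982, 1177.687], [0.0, 0.0, 0.0, 1.0]]
0.1 [155.6161073  605.10295037 233.0916852 ] [-3.14055511e+00 -9.49203292e-05  2.88980000e+00] 0.9997643424443801
```

View pics/scene0.png

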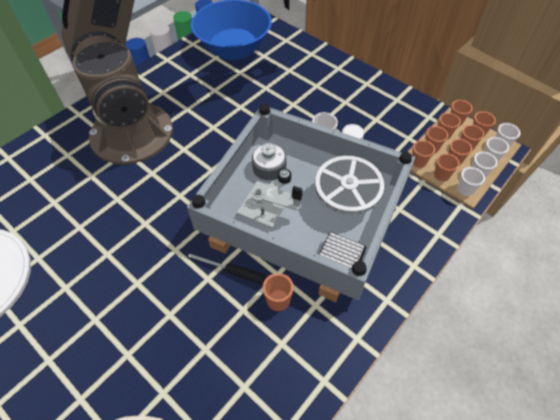

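View pics/top0.png

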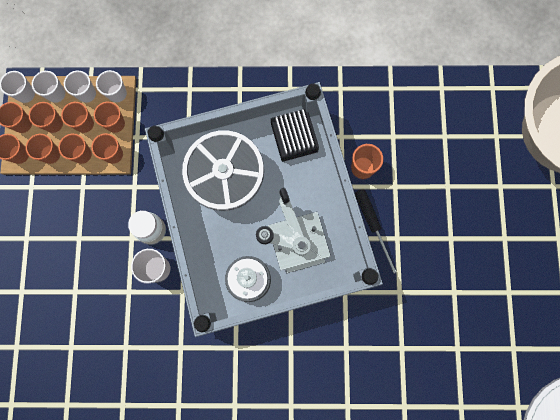

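The scene view shows the black grip at about (297,193) and the roller at (285,176). The top view shows the grip at about (285,195), the roller at (265,235) and the pivot at about (301,245). I'll zoom in to get these more precisely.

Run:
```python
import cv2,numpy as np
a=cv2.imread("pics/top0.png")[175:275,240:340];b=cv2.imread("pics/scene0.png")[150:230,235:315]
cv2.imwrite("pics/crop0.png",np.hstack([cv2.resize(x,(400,400),interpolation=cv2.INTER_CUBIC) for x in(a,b)]))
for n,(r0,r1,c0,c1) in dict(top=(180,250,250,320),scene=(165,205,272,310)).items():
    g=cv2.imread(f"pics/{n}0.png").max(2)[r0:r1,c0:c1]
    k,l,st,ce=cv2.connectedComponentsWithStats((g<70).astype(np.uint8))
    for i in range(1,k):
        if st[i,4]>15: print(n,st[i]+[c0,r0,0,0,0],ce[i]+[c0,r0])
```

```text
top [280 188   9  16  84] [284.11904762 195.9047619 ]
top [256 227  17  17 115] [264.8       235.7826087]
scene [272 167  19  17 130] [280.13846154 176.33076923]
scene [292 187  10  13 106] [296.62264151 193.35849057]
```

View pics/crop0.png

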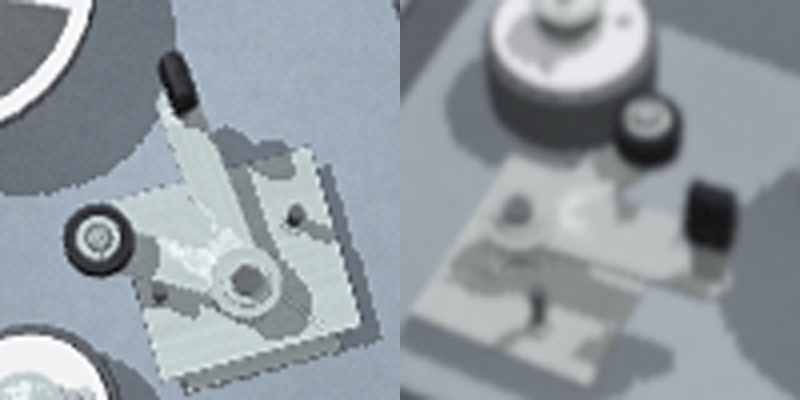

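```bash
cat > h.py <<'E'
import numpy as np
C={n:np.load(f"{n}0.npz") for n in("top","scene")}
def ray(n,p):
    c=C[n];d=c["pose"][:3,:3]@np.linalg.solve(c["K"],[p[0],p[1],1]);return c["pose"][:3,3],d/np.linalg.norm(d)
def plane(n,p,z): o,d=ray(n,p);return o+d*(z-o[2])/d[2]
def tri(a,b):
    A=0;B=0;L=[ray("top",a),ray("scene",b)]
    for o,d in L: P=np.eye(3)-np.outer(d,d);A=A+P;B=B+P@o
    x=np.linalg.solve(A,B);return x,max(np.linalg.norm(np.cross(x-o,d)) for o,d in L)
E
python3 - <<'E'
from h import *
g=tri((284.6,196),(297,193.4));p=tri((301.7,245.7),(258.6,192.4));r=tri((264.2,234.5),(284,173.6))
for k in(g,p,r):print(k[0].round(1),round(k[1],1))
f=[plane("top",q,158)[:2] for q in((313,91),(155.5,133),(202,323),(369.5,276))]
print("feet",np.round(f,1).tolist(),"centre",np.mean(f,0))
v=(f[1]-f[0]+f[2]-f[3]);print("side yaw",np.degrees(np.arctan2(v[1],v[0])),np.linalg.norm(f[1]-f[0]),np.linalg.norm(f[2]-f[1]))
print("pivot top z108",plane("top",(301.7,245.7),108),"grip z151",plane("top",(284.6,196),151))
d=(g[0]-p[0])[:2];print("rad",np.linalg.norm(d),"ang",np.degrees(np.arctan2(d[1],d[0])))
for n,ps in dict(top=((367,160),(148,226),(149,265))).items():
    for q in ps:print(plane(n,q,80).round())
E
```

```text
[593.7  74.7 145.9] 1.0
[499.   39.7 100.5] 1.1
[518.6 115.4 120.5] 0.1
feet [[811.9, 15.1], [722.4, 337.1], [343.2, 231.4], [432.4, -89.1]] centre [577.48795202 123.61320671]
side yaw 105.5452596673651 334.1947086546805 393.5884430072371
pivot top z108 [497.38046482  39.09804613 108.        ] grip z151 [591.86665121  73.96105502 151.        ]
rad 100.92169712773453 ang 20.309362259634945
[ 687. -104.   80.]
[543. 364.  80.]
[460. 358.  80.]
```

```bash
python3 -m crank '[[-33,-24,0,-3,60],[-66,-48,0,-6,60],[-99,-72,0,-9,60],[-132,-96,0,-12,60],[-165,-120,0,-15,60],[-198,-144,0,-18,60],[-231,-168,0,-21,60],[-264,-192,0,-24,60],[-297,-216,0,-27,60],[-330,-240,0,-30,60]]'
```

```text
t: 0.93
eef_pos: [416.3, 288.9, 233.6]
tcp_rot: [3.142, -0.0, -2.867]
ft_force: [1.1, 0.3, -0.7]
opening: 0.629
grip_force: 0.0
```

```bash
python3 -m crank '[[-14,-32,0,-1,60],[-28,-64,0,-1,60],[-42,-96,0,-2,60],[-56,-128,0,-3,60],[-70,-160,0,-3,60],[-84,-192,0,-4,60],[-98,-224,0,-4.6,60],[-111,-255,0,-4.6,60],[-111,-255,0,-4.6,60],[-111,-255,0,-4.6,60]]'
python3 - <<'E'
from cell import env
import cv2,numpy as np
I=[]
for n,(r,c) in dict(top=(225,285),scene=(185,290)).items():
    k=env.read_camera(n);I.append(cv2.resize(k["img"][r-75:r+75,c-75:c+75],(400,400),interpolation=cv2.INTER_CUBIC))
cv2.imwrite("pics/near1.png",np.hstack(I))
s=env.state();print(s["eef_pos"],s["tcp_rot"],s["joints"])
E
```

```text
t: 1.77
eef_pos: [591.3, 73.4, 232.9]
tcp_rot: [3.141, -0.001, -2.792]
ft_force: [-0.5, 0.5, 0.4]
opening: 0.629
grip_force: 0.0
[590.36879731  75.1212907  233.27530988] [ 3.14104874e+00 -8.16567065e-04 -2.78967295e+00] [ 1.55004244e-02  4.49001382e-01  1.63458055e+00  2.79714472e-04
  1.05896108e+00 -1.90735250e+00]
```

View pics/near1.png

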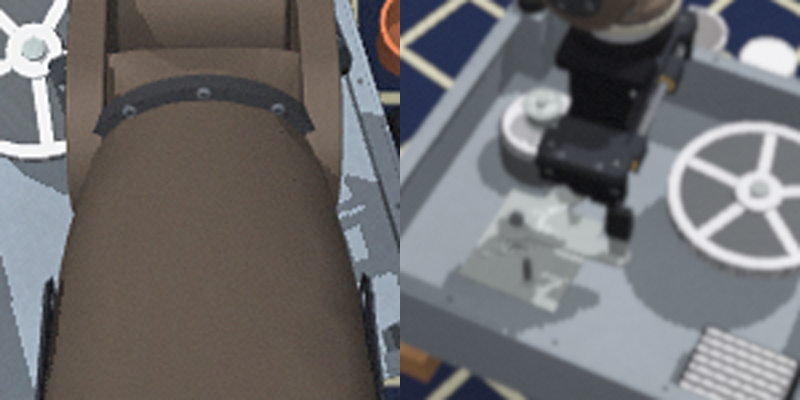

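The top view is blocked by the arm. In the scene view the open fingers stand directly above the grip, which is at about (620,220) in the crop. I'll descend.

```bash
python3 -m crank '[[0,0,12,0,60],[0,0,24,0,60],[0,0,36,0,60],[0,0,48,0,60],[0,0,58,0,60],[0,0,68,0,60],[0,0,76,0,60],[0,0,76,0,60],[0,0,76,0,60]]'
python3 - <<'E'
from cell import env
import cv2
k=env.read_camera("scene");cv2.imwrite("pics/near2.png",cv2.resize(k["img"][135:235,240:360],(720,600),interpolation=cv2.INTER_CUBIC))
E
```

```text
t: 2.62
eef_pos: [590.8, 75.0, 157.4]
tcp_rot: [3.141, -0.0, -2.789]
ft_force: [0.7, 0.3, 0.1]
opening: 0.633
grip_force: 0.0
```

View pics/near2.png

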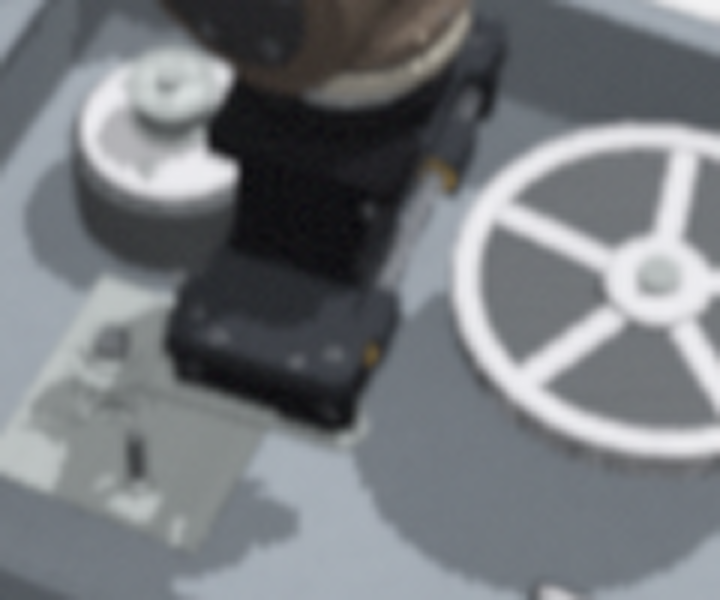

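The fingers are down around the grip, with the arm's end visible at about (350,435) in the crop and nothing hit. I'll close.

```bash
python3 -m crank '[[0,0,0,0,40],[0,0,0,0,25],[0,0,0,0,12],[0,0,0,0,5],[0,0,0,0,5],[0,0,0,0,5],[0,0,0,0,5],[0,0,0,0,5]]'
```

```text
t: 3.33
eef_pos: [591.4, 73.6, 157.7]
tcp_rot: [-3.139, 0.0, -2.789]
ft_force: [7.3, -28.3, -4.7]
opening: 0.125
grip_force: 14.2
```

```bash
python3 -m crank '[[0.1,-3.5,0,2,0],[0.4,-8.7,0,5,0],[1,-13.9,0,8,0],[1.8,-19.1,0,11,0],[3,-24.2,0,14,0],[4.4,-29.2,0,17,0],[6,-34.2,0,20,0],[7.9,-39.1,0,23,0],[10.1,-43.8,0,26,0],[10.1,-43.8,0,26,0]]'
```

```text
t: 4.17
eef_pos: [597.4, 30.1, 157.7]
tcp_rot: [3.141, 0.002, 3.037]
ft_force: [5.3, 5.7, -3.0]
opening: 0.126
grip_force: 30.0
```

```bash
python3 -m crank '[[0.1,-5.2,0,3,0],[0.5,-10.5,0,6,0],[1,-13.9,0,8,0],[1.2,-15.6,0,9,0],[1.2,-15.6,0,9,0],[1.2,-15.6,0,9,0]]'; python3 -m crank '[[0,-0.9,0,0.5,0],[0,-0.9,0,0.5,0],[0,-0.9,0,0.5,0]]';python3 -m crank '[[0,-0.9,0,0.5,0],[0,-0.9,0,0.5,0],[0,-0.9,0,0.5,0]]'
```

```text
t: 4.67
eef_pos: [594.9, 15.3, 157.7]
tcp_rot: [3.14, 0.003, 2.883]
ft_force: [7.7, 5.7, -3.4]
opening: 0.127
grip_force: 30.0
t: 4.92
eef_pos: [594.7, 14.6, 157.7]
tcp_rot: [3.14, 0.003, 2.875]
ft_force: [7.7, 5.0, -3.0]
opening: 0.128
grip_force: 30.0
t: 5.17
eef_pos: [594.5, 13.7, 157.7]
tcp_rot: [3.14, 0.003, 2.866]
ft_force: [8.0, 5.4, -3.5]
opening: 0.126
grip_force: 30.0
```

```bash
for i in 1; do :; done; python3 -m crank '[[-0.2,-0.9,0,0.5,0],[-0.2,-1.7,0,1,0],[-0.2,-1.7,0,1,0]]'; python3 -m crank '[[0,-0.9,0,0.5,0],[0,-1.7,0,1,0],[0,-1.7,0,1,0]]'
```

```text
t: 5.42
eef_pos: [594.0, 12.1, 157.7]
tcp_rot: [3.14, 0.002, 2.848]
ft_force: [6.8, 4.5, -2.9]
opening: 0.124
grip_force: 30.0
t: 5.67
eef_pos: [593.7, 10.9, 157.7]
tcp_rot: [3.139, 0.002, 2.831]
ft_force: [7.8, 9.9, -2.6]
opening: 0.124
grip_force: 30.0
```

```bash
python3 -m crank '[[0,-0.9,0,0.5,0],[0,-0.9,0,0.5,0],[0,-0.9,0,0.5,0]]'
```

```text
t: 5.92
eef_pos: [593.6, 10.7, 157.7]
tcp_rot: [3.138, 0.003, 2.823]
ft_force: [8.7, 13.5, -4.0]
opening: 0.128
grip_force: 30.1
```

```bash
python3 -m crank '[[0,-1,0,0,0],[0,-1,0,0,0],[0,-1,0,0,0],[0,-1,0,0,0]]'
python3 - <<'E'
from cell import env
import cv2,numpy as np
I=[]
for n,(r,c) in dict(top=(225,285),scene=(195,290)).items():
    k=env.read_camera(n);I.append(cv2.resize(k["img"][r-75:r+75,c-75:c+75],(400,400),interpolation=cv2.INTER_CUBIC))
cv2.imwrite("pics/end3.png",np.hstack(I))
E
```

```text
t: 6.25
eef_pos: [593.6, 10.6, 157.7]
tcp_rot: [3.137, 0.003, 2.823]
ft_force: [11.0, 19.9, -5.2]
opening: 0.129
grip_force: 30.1
```

View pics/end3.png

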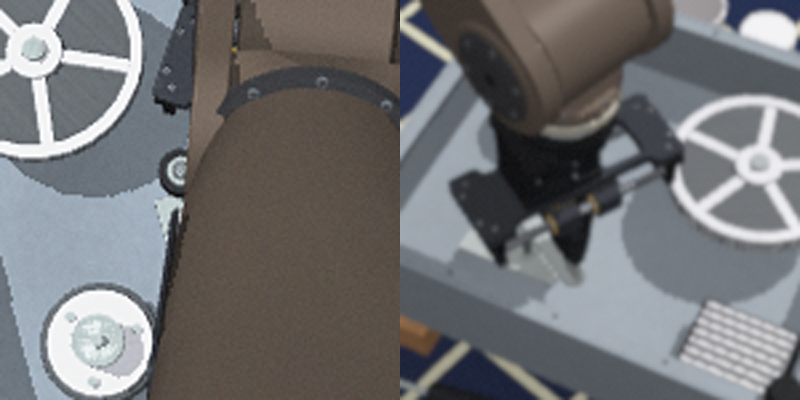

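The top view shows the roller swung forward to about (177,170) in the crop, clear of the gripper. The scene view shows the fingers still on the grip. The last 1 mm of command didn't move the arm and only raised the force, so it is against the stop.

```bash
python3 -c "
from cell import env
print(env.job_done())"
```

```text
the job is handed in; nothing more can be done
None
```

The tensioner arm is fully back against its stop, still held by its grip with about 30 N on the pads; the job is handed in, with no verdict shown, and no contact with the roller, pulleys, cups, jar or screwdriver seen on the way.

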